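Fit the ink cartridge to the ticket stamper and hold it home

ROBOT

A 6-joint arm with a two-finger parallel gripper is mounted at the origin on the work surface. World frame = base frame: x ahead of the robot, y to its left, z up, the work surface at z = 0. Lengths are in mm, angles in rad, forces in N, time in s.
With the tool pointing down it reaches from about 275 to 1000 mm from the base axis. Payload 8.4 kg.
Tool frame: the origin (TCP) lies between the finger pads; the fingertips stand 22 mm ahead of it and the grasp point (between the pads) lies 3 mm ahead of it (r.nose_length is the z of the fingertips in the tool frame, in mm); z points along the fingers, y is the line along which they close (so a half turn about z gives the same grasp; the last joint's range is limited). The gripper opens to 85 mm and grips with 20 to 120 N. Pads are 22 mm wide; open, the fingers measure 114 mm over their backs; the gripper's body (76 mm by 85 mm) begins 54 mm behind the grasp point. The pads swing forward as they close: fully open they stand 13 mm farther back than shut.
Start: joints at [1.209, 0.353, 1.633, -0, 1.155, -0.002], TCP at [220.053, 584.983, 253.281] pointing down, gripper open.
Joint ranges: [-2.63, 2.63], [-0.92, 2.1], [0.06, 2.66], [-1.3, 4.44], [0, 2.69], [-3.02, 3.02]. Speed limits (rad/s): [2.22, 2.22, 2.79, 3.14, 3.14, 3.14].

INTERFACE

Orientations are given as [roll, pitch, yaw] about the fixed x, y, z axes, in that order (R = Rz(yaw) Ry(pitch) Rx(roll)).
In Python, from rig import r, cams gives the robot as it stands.
- The arm moves only by the shell command python3 -m handwheel FILE [FORCE], which reads ROWS from the file FILE. ROWS is a JSON list of rows, 1 to 5 of them, each an object with the fields turn_vec (a list: a rotation vector rx, ry, rz in normalised numbers (1 is pi rad)), pos (a list: dx, dy, dz in a scale on which 1.0 is 0.75 m), aperture (the opening from 0.0 (shut) to 1.0 (fully open)); a field left out counts as zero (the opening has to be given); each row shifts and turns the commanded pose from where the row before left it, along the tool's axes as they then stand; what a row does not reach is not made up. A row lasts 1/12 s, in which the tool goes at most 41.7 mm and 0.125 rad, less where a joint would pass 70% of its speed; a pose out of reach is approached as far as the arm can. The fingers move at their own pace and stop on an object; FORCE is the grip in N (left out, the last holds). Time passes only in rows, so rows that do not move let the fingers close. It prints the time, the measured TCP pose, the force, the opening and the grip force at its end. No shift or turn number may pass 1 either way. Input that does not fit is refused with a message, and nothing moves.
- r.sense(): the state, without advancing time (a new reading comes with each control period).
- cams.grab_frame(name): name is "scene" or "top" or "wrist"; returns the picture (420x560x3 uint8, red, green, blue); there is no depth.
- cams.camera_params(name): a dict with "fx", "fy", "cx", "cy" (pixels), "rvec" (rotation vector, rad) and "tvec" (3), from world to camera coordinates, as OpenCV has them. Camera axes: x right, y down, z forward; pixel columns grow to the right and rows downward; lengths in mm; the calibration is good to about 2 mm. A picture is of the moment at which its call begins: read the wrist's pose just before it. camera_params takes no time and is no camera call; for the wrist camera it gives the pose at the moment of the call.
- r.sign_off(): hands the job in; it is judged then, once.
The state is a dict: "clock": time; "qpos": joint angles; "qvel": joint speeds; "joint_efforts": joint torques, N m; "eef_pos": TCP position; "tcp_rot": TCP orientation; "contact_force": force on the tool from outside, world axes, zero at the start; "wrist_torque": the same for the moment, N m; "opening": opening from 0.0 (shut) to 1.0 (fully open); "grasp_force": force on a finger pad.
Only numpy, scipy, OpenCV 4.12 (cv2) and the standard library are available. Lean on these libraries where they do the work, as an engineer would, in place of code of your own. Each camera call takes 0.05 s, during which the arm holds its last target. There are 200 camera calls.

TASK

Turn the ticket machine's selector knob clockwise until its pointer clicks in at the long raised bar mark. Then take the ink cartridge with the flat wing grip from the rack, push it foot first into the slotted port until its flange sits flush on the port block, twist it a quarter turn clockwise (seen from above), and keep hold of it, pressed fully home against the spring so that the ink valve stays open: finish while still holding it there, without letting go. Leave the selector at its mark and everything else where it stands.

Things in the scene. Friction and masses are not known exactly. Their poses are not given: they have to be found in the camera images.
- stamper: grey ticket stamping machine, fixed, 200 (x) x 250 (y) x 75 mm tall; origin: centre of its underside; its front (ticket slot, small dark display) faces -x. On its top, 30 mm in front of the centre, are the port block (60 mm to its +y, 26 mm tall) and the selector (65 mm to its -y)
- port (a point): centre of the port's mouth, on top of the square steel port block (64 x 64 mm, top 101 mm above the counter); z up, x along the slot. The slot in the 8 mm top plate is 38 mm long (x), 12 mm wide (y), closed by a spring plunger 4 mm down. In the cavity below the plate the cartridge's foot bar can turn a quarter turn clockwise only, between stops with about 5 degrees of play
- plunger (a joint): travel of the port's spring plunger, m: 0 at rest, 0.016 when the cartridge's flange sits on the port block. It pushes up with 5 N at first, about 11.4 N at 0.016. A cartridge that is turned and let go springs up about 5 mm (to 0.011), its foot bar caught under the plate
- selector (a joint): selector knob angle, rad, growing clockwise seen from above. Detents at 0, 0.698, 1.396, 2.094 (40 degrees apart), each pulls in from about 15 degrees off. Raised marks: round pips at the first, second and fourth, one long bar at the third (1.396), where the pointer points along the machine's +y, to the port. Starts between 0 and 0.72. Takes under 0.1 N m
- selector_grip (a point): point on the selector's axis, 116 mm above the counter, 5 mm below the top of its upright bar grip: 44 mm long (this frame's x), 14 mm thick (y), 26 mm tall, on a disc 52 mm across whose top is 95 mm above the counter. The pointer (white line, nose at the disc's rim) is at the -x end. The frame turns with the knob
- cartridge: loose ink cartridge, 120 g, 86 mm tall, with a flat upright wing grip. Origin: underside of its foot. Going up: foot bar 34 (x) x 9 (y) mm, 7 mm tall, tapered below; stem 9 mm across; flange 48 mm across, 20 to 26 mm up; body 40 mm across to 56; wing 40 (x) x 14 (y) mm, 56 to 86, parallel to the bar. Hangs in the rack by its flange, origin 10 mm up; home in the port, origin 20 mm below the mouth
- rack: grey rack block, fixed, 260 (x) x 70 (y) x 30 mm tall, with three round pockets 40 mm across on its x axis at -85, 0 and +85 mm; holds the cartridge and two plugs in any order; origin: centre of its underside
- round_plug: loose plug with a round mushroom head 36 mm across, 62 mm tall, flange like the cartridge's; stands in another pocket of the rack; bystander; origin: underside
- low_plug: loose low domed plug, 48 mm across, its dome 20 mm above the rack; stands in another pocket of the rack; bystander; origin: underside, 10 mm above the counter
- tickets_on_machine: banded bundle of light green tickets 50 x 90 x 24 mm lying on the rear of the machine's top (76 mm up); bystander; origin: underside centre
- tickets_on_counter: banded bundle of yellowish tickets 50 x 90 x 32 mm on the counter in front of the machine; bystander; origin: underside centre
- mug: white mug, 76 mm across, 85 mm tall, handle at its +y; bystander; origin: underside centre
- date_stamp: wooden hand stamp, 36 mm across, 78 mm tall, upright; bystander; origin: underside centre
- tape_roll: roll of clear tape lying flat, 90 mm across, 22 mm high; bystander; origin: underside centre
- stapler: black stapler 130 x 36 x 50 mm; bystander; origin: underside centre
Not all that is in view belongs to the job. Leave any red or turquoise look-alike of the cartridge alone.

How it is judged (in metres and radians):
On the way, in this order (a step that is already met when the one before it is completed fails the run):
1. the selector stands at the long bar mark (within about 7 degrees) (value of joint selector between 1.27 and 1.52 rad), for 0.3 s.
2. the cartridge's foot is pushed through the slot of the port, below its top plate (z of cartridge in the frame of port below -0.0155 m and horizontal distance between cartridge and port below 0.005 m), for 0.05 s.
At the end, for the whole second after the job is handed in: Fingers still on the cartridge (over 2 N), pressing it within 2.8 mm of flange-flush (let go, it springs up about 5 mm), within 5 mm of centre, upright within 6 degrees, turned at least 70 degrees from the slot, at rest; selector within 7 degrees of the long bar mark (all of step 1 and z of cartridge in the frame of port below -0.0172 m and horizontal distance between cartridge and port below 0.005 m and angle between the x axis of cartridge and the x axis of port, either way round above 1.22 rad and angle between cartridge's own z axis and vertical below 0.1 rad and value of joint plunger above 0.013 m and contact force between the fingers and cartridge above 2 N and linear speed of cartridge below 0.03 m/s); the arm keeps its last pose, push and grip.
It fails at once if a bystander is shifted by more than 40 mm (distance of any of round_plug, low_plug, tickets_on_machine, tickets_on_counter, mug, date_stamp, tape_roll, stapler from where it was at the start of the episode above 0.04 m).
It also fails if it takes over 67 s, if anything falls off the work surface, if the arm or the gripper's body presses on something with over 40 N, if the wrist force passes 120 N, or if a joint passes its speed limit or range.

## Working session

There is one attempt and no reset: what is moved stays moved. The work goes in short steps, Python scripts to look and compute and a shell command to move; the robot and the scene stay as the last step left them, time stands still between calls to the robot, and variables do not carry over. Pictures are saved under pics/ and viewed, at most 10 in all, crops included, and the job is handed in when it is done.

```bash
ls; mkdir -p pics
python3 - <<'E'
from rig import r,cams
import cv2
for n in ("top","scene"):
    im=cams.grab_frame(n); cv2.imwrite(f"pics/{n}0.png",cv2.cvtColor(im,cv2.COLOR_RGB2BGR))
    print(n,cams.camera_params(n))
print(r.sense())
E
```

```text
pics
top {'fx': 460.8845152044512, 'fy': 460.8845152044512, 'cx': 278.35374616095186, 'cy': 208.99881336761518, 'rvec': array([ 2.16066518, -2.12914162,  0.16367992]), 'tvec': array([  16.44023953,  617.09767949, 1010.01307369])}
scene {'fx': 458.16580323601306, 'fy': 458.16580323601306, 'cx': 280.80566851271544, 'cy': 208.7984260798505, 'rvec': array([ 0.8622506 ,  2.43657062, -1.20067092]), 'tvec': array([ 462.21398137, -155.16872617, 1332.3100355 ])}
{'clock': 0.1, 'qpos': array([ 1.20860946e+00,  3.53594648e-01,  1.63405669e+00, -4.42131054e-05,
        1.15519018e+00, -2.38449013e-03]), 'qvel': array([ 0.00077517, -0.00074776, -0.00207153, -0.00046345, -0.00030863,
        0.00180313]), 'joint_efforts': array([-1.24986160e-03, -6.06352329e+01, -3.42820108e+01, -1.01077744e-04,
        3.86499378e-03,  1.54587532e-06]), 'eef_pos': array([219.91862154, 584.60773134, 252.62820483]), 'tcp_rot': array([-3.14034369e+00,  3.74489648e-05,  2.78180817e+00]), 'contact_force': array([ 0.9327528 , -0.65325067, -0.0906832 ]), 'wrist_torque': array([-0.00381983,  0.01678449, -0.03986874]), 'grasp_force': 0.0, 'opening': 0.9987154524040385}
```

View pics/top0.png

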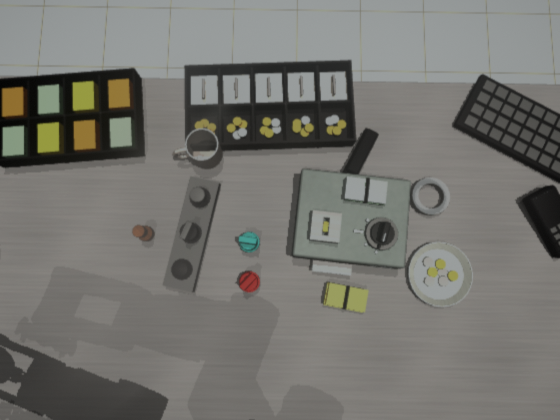

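View pics/scene0.png

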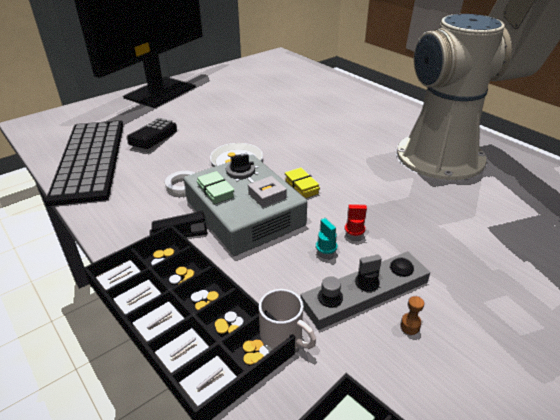

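Candidates for the cartridge in the top view: the turquoise look-alike (249,242), the red look-alike (249,281), the rack's upper pocket (199,196, round head), middle pocket (190,232, upright wing) and lower pocket (181,269, low dome). By description I choose the dark one with the wing in the middle pocket. The port is at about (325,226), the selector at about (381,233). Next is a close crop to check this.

```bash
cat > h.py <<'E'
import numpy as np, cv2
from rig import r,cams
from scipy.spatial.transform import Rotation as R
def ray(P,uv):
    M=cv2.Rodrigues(np.array(P['rvec']))[0]; t=np.array(P['tvec'])
    d=M.T@np.array([(uv[0]-P['cx'])/P['fx'],(uv[1]-P['cy'])/P['fy'],1.]); return -M.T@t,d
def onz(P,uv,z):
    c,d=ray(P,uv); return c+d*(z-c[2])/d[2]
def two(P,a,Q,b):
    c,d=ray(P,a);e,f=ray(Q,b)
    s=np.linalg.lstsq(np.c_[d,-f],e-c,rcond=None)[0]
    p,q=c+d*s[0],e+f*s[1]; return (p+q)/2,np.linalg.norm(p-q)
def tool(dp,s=None):  # world shift -> tool axes
    s=s or r.sense(); return R.from_euler('xyz',s['tcp_rot']).inv().apply(dp)
E
python3 - <<'E'
from h import *
t=cv2.imread("pics/top0.png");s=cv2.imread("pics/scene0.png")
f=lambda im,a,b,c,d,w,h:cv2.resize(im[b:d,a:c],(w,h),interpolation=cv2.INTER_CUBIC)
g=lambda im:np.clip(im.astype(float)*1.6+15,0,255).astype(np.uint8)
A=f(t,160,180,230,292,250,400);B=f(t,290,165,415,272,467,400)   # scale 3.57 / 3.74
C=f(s,190,140,310,220,300,200);D=f(s,310,240,440,310,371,200)
o=np.zeros((600,720,3),np.uint8);o[:400,:250]=A;o[:400,253:720]=B;o[400:,:300]=C;o[400:,303:674]=D
cv2.imwrite("pics/c1.png",g(o))
P=cams.camera_params("top")
for n,uv,z in (("rackU",(199,194),60),("mid",(191,232),96),("low",(181,269),45),("port",(325,227),101),("sel",(381,234),110)):print(n,onz(P,uv,z).round(1))
hsv=cv2.cvtColor(t,cv2.COLOR_BGR2HSV)
E
```

```text
rackU [646.5 206.2  60. ]
mid [556.1 213.9  96. ]
low [477.3 242.4  45. ]
port [570.7 -75.7 101. ]
sel [ 556.5 -194.4  110. ]
```

View pics/c1.png

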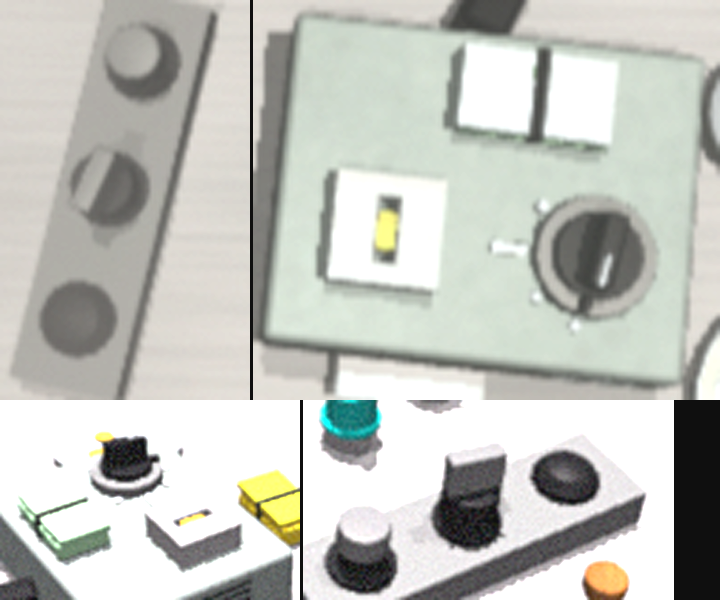

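The crop confirms it: the middle pocket, at (190,232) in the top view, holds the black cartridge with the flat wing. The round head is above it and the low dome below. The port slot, with its yellow plunger, is at about (325,227). The selector's pointer aims down, near the first or second pip, and the bar mark points at the port. Next I move above the machine for a close look.

Run:
```python
from h import *
P=cams.camera_params("wrist");s=r.sense();c=ray(P,(280,210))
T=R.from_euler('xyz',s['tcp_rot'])
print("cam in tool",T.inv().apply(c[0]-s['eef_pos']).round(1),"axis in tool",T.inv().apply(c[1]).round(3),P['fx'])
M=cv2.Rodrigues(np.array(P['rvec']))[0];print("img right in tool",T.inv().apply(M[0]).round(2))
print(tool(np.array([560,-135,270])-s['eef_pos']).round(1))
q=cams.camera_params("top")
g=lambda u:((u[0]-253)/3.736+290-.4,u[1]/3.736+165-.4)
c=[onz(q,g(u),101)[:2] for u in((340,170),(448,180),(437,292),(328,280))]
print("port c",np.mean(c,0).round(1),"yaw",[np.degrees(np.arctan2(*(a-b)[::-1])).round(1) for a,b in((c[0],c[3]),(c[1],c[2]))], [np.linalg.norm(c[i]-c[i-1]).round(1) for i in range(4)])
```

```text
cam in tool [  68.8    0.4 -121.1] axis in tool [-0.262 -0.019  0.965] 311.76605731060084
img right in tool [-0.  1.  0.]
[-571.7 -553.8  -16.7]
port c [572.4 -77.4] yaw [np.float64(-6.0), np.float64(-5.9)] [np.float64(64.5), np.float64(63.0), np.float64(65.5), np.float64(63.0)]
```

The manual's scale: shifts go in shares of 0.75 m and turns go in shares of pi rad. Converting my numbers, -28 mm / 750 = -0.0373, -27 mm / 750 = -0.036.

```bash
for i in 1; do :; done
echo '[{"pos": [-0.0373, -0.036, -0.0013], "aperture": 1}, {"pos": [-0.0373, -0.036, -0.0013], "aperture": 1}, {"pos": [-0.0373, -0.036, -0.0013], "aperture": 1}, {"pos": [-0.0373, -0.036, -0.0013], "aperture": 1}, {"pos": [-0.0373, -0.036, -0.0013], "aperture": 1}]' > path.dat && python3 -m handwheel path.dat
echo '[{"pos": [-0.0373, -0.036, -0.0013], "aperture": 1}, {"pos": [-0.0373, -0.036, -0.0013], "aperture": 1}, {"pos": [-0.0373, -0.036, -0.0013], "aperture": 1}, {"pos": [-0.0373, -0.036, -0.0013], "aperture": 1}, {"pos": [-0.0373, -0.036, -0.0013], "aperture": 1}]' > path.dat && python3 -m handwheel path.dat
echo '[{"pos": [-0.0373, -0.036, -0.0013], "aperture": 1}, {"pos": [-0.0373, -0.036, -0.0013], "aperture": 1}, {"pos": [-0.0373, -0.036, -0.0013], "aperture": 1}, {"pos": [-0.0373, -0.036, -0.0013], "aperture": 1}, {"pos": [-0.0373, -0.036, -0.0013], "aperture": 1}]' > path.dat && python3 -m handwheel path.dat
echo '[{"pos": [-0.0373, -0.036, -0.0013], "aperture": 1}, {"pos": [-0.0373, -0.036, -0.0013], "aperture": 1}, {"pos": [-0.0373, -0.036, -0.0013], "aperture": 1}, {"pos": [-0.0373, -0.036, -0.0013], "aperture": 1}, {"aperture": 1}]' > path.dat && python3 -m handwheel path.dat
python3 - <<'E'
from h import *
s=r.sense();P=cams.camera_params("wrist");im=cams.grab_frame("wrist");print(s['clock'],s['eef_pos'],s['tcp_rot'])
np.save("pics/w1.npy",dict(P=P,im=im),allow_pickle=True)
cv2.imwrite("pics/w1.png",im[:,:,::-1])
E
```

```text
clock: 0.52
eef_pos: [303.7, 407.5, 258.0]
tcp_rot: [-3.141, -0.0, 2.782]
contact_force: [1.8, -0.7, 0.7]
opening: 1.0
grasp_force: 0.0
clock: 0.93
eef_pos: [387.2, 231.8, 263.3]
tcp_rot: [-3.142, -0.0, 2.782]
contact_force: [1.3, -0.0, 0.0]
opening: 1.001
grasp_force: 0.0
clock: 1.35
eef_pos: [470.8, 56.1, 268.3]
tcp_rot: [3.142, -0.0, 2.782]
contact_force: [1.0, 0.5, -0.1]
opening: 1.001
grasp_force: 0.0
clock: 1.77
eef_pos: [539.8, -87.8, 272.4]
tcp_rot: [-3.14, 0.003, 2.779]
contact_force: [-0.6, -0.7, 0.1]
opening: 0.996
grasp_force: 0.0
1.7667 [539.8485249  -87.84056148 272.35690582] [-3.14012638e+00  2.69502837e-03  2.77861494e+00]
```

View pics/w1.png

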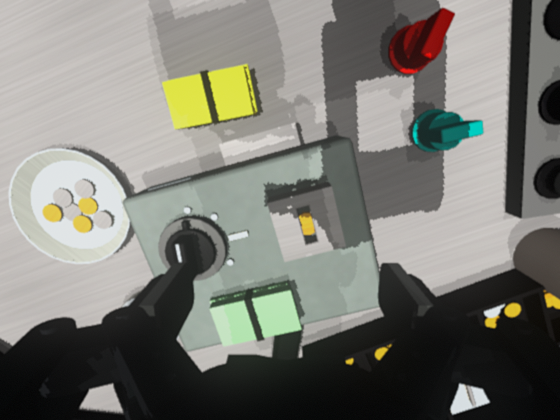

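The view shows the knob at about (195,248), the port slot at (305,220), the long bar mark at (238,235), and pips at (187,210), (214,216) and (230,262).

Run:
```python
from h import *
d=np.load("pics/w1.npy",allow_pickle=True).item();P,im=d['P'],d['im']
print("port",onz(P,(305.5,222),101).round(1),"disc",onz(P,(194,248),95).round(1))
for u in((187,210),(214,216),(238,235),(230,262)):print(onz(P,u,76).round(1))
s=r.sense();print(tool(np.array([558-12,-196-0,220])-s['eef_pos'],s).round(1))
```

```text
port [568.5 -77.9 101. ] disc [ 556.1 -194.9   95. ]
[ 519.6 -191.7   76. ]
[ 535.8 -167.7   76. ]
[ 564.5 -152.3   76. ]
[ 590.5 -173.2   76. ]
[ -46.5 -100.6   52. ]
```

Converted, -33 mm / 750 = -0.044, -15 mm / 750 = -0.02.

```bash
echo '[{"pos": [-0.02, -0.044, 0.0173], "aperture": 0.8}, {"pos": [-0.02, -0.044, 0.0173], "aperture": 0.6}, {"pos": [-0.02, -0.044, 0.0173], "aperture": 0.6}, {"aperture": 0.6}, {"aperture": 0.6}]' > path.dat && python3 -m handwheel path.dat
python3 - <<'E'
from h import *
s=r.sense();P=cams.camera_params("wrist");im=cams.grab_frame("wrist");print(s['clock'],s['eef_pos'],s['tcp_rot'])
np.save("pics/w2.npy",dict(P=P,im=im),allow_pickle=True)
cv2.imwrite("pics/w2.png",cv2.resize(im[100:340,160:480],(800,600),interpolation=cv2.INTER_CUBIC)[:,:,::-1])
E
```

```text
clock: 2.23
eef_pos: [543.6, -191.3, 232.0]
tcp_rot: [3.141, -0.003, 2.78]
contact_force: [-0.5, 0.4, -0.1]
opening: 0.601
grasp_force: 0.0
2.2333 [ 543.6222027  -191.32718991  232.02689993] [ 3.14140226e+00 -2.73506019e-03  2.77965268e+00]
```

View pics/w2.png

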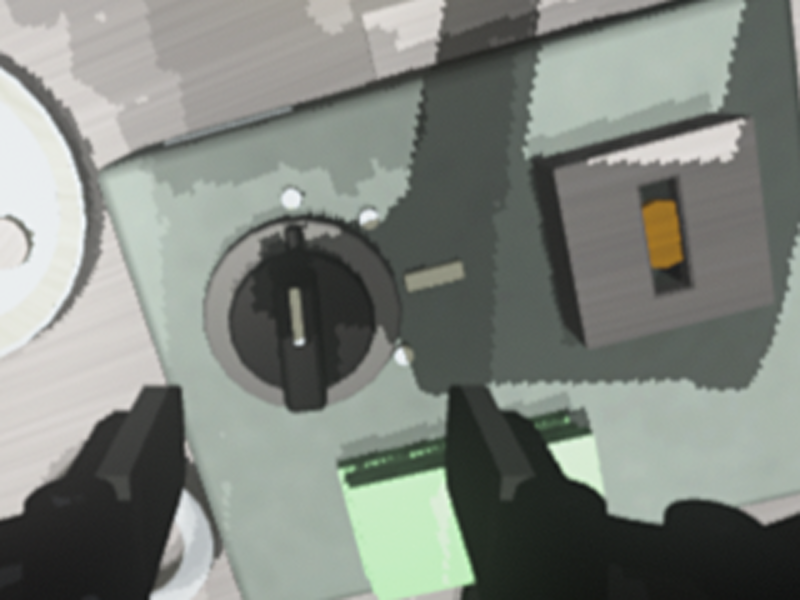

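Run:
```python
from h import *
d=np.load("pics/w2.npy",allow_pickle=True).item();P=d['P']
g=lambda u:(u[0]/2.5+160,u[1]/2.5+100)
W=lambda u,z:onz(P,g(u),z)[:2]
an=lambda v:np.degrees(np.arctan2(v[1],v[0])).round(1)
c=[W(u,101) for u in((555,168),(748,117),(775,300),(587,347))]
print("port",np.mean(c,0).round(1),[np.linalg.norm(c[i]-c[i-1]).round(1) for i in range(4)],an(c[3]-c[0]),an(c[2]-c[1]),an(c[0]-c[1])-90)
sl=[W(u,101) for u in((640,187),(678,177),(691,287),(655,296))]
print("slot",np.mean(sl,0).round(1),[np.linalg.norm(sl[i]-sl[i-1]).round(1) for i in range(4)],an(sl[3]-sl[0]),an(sl[2]-sl[1]))
print("disc L/R/T/B ring z95",[W(u,95).round(1) for u in((204,312),(400,312),(302,215),(302,408))])
print("dark L/R z95",[W(u,95).round(1) for u in((229,318),(375,318))])
print("line",W((295,290),121).round(1),W((299,344),121).round(1),an(W((295,290),121)-W((299,344),121)))
print("bar end",[W(u,121).round(1) for u in((286,405),(325,405),(306,408))],"nose",W((294,230),95).round(1))
for u in((291,198),(369,217),(435,277),(403,354)):print(W(u,76).round(1))
```

```text
port [571.8 -77.4] [np.float64(63.5), np.float64(62.0), np.float64(63.3), np.float64(64.2)] -6.0 -4.0 -185.7
slot [572.4 -77.4] [np.float64(38.1), np.float64(12.4), np.float64(38.1), np.float64(12.2)] -6.7 -7.0
disc L/R/T/B ring z95 [array([ 543.5, -231.9]), array([ 567.6, -168.2]), array([ 523.6, -187.8]), array([ 589.5, -213. ])]
dark L/R z95 [array([ 548.6, -224.6]), array([ 566.6, -177. ])]
line [ 540.5 -196.2] [ 557.5 -201.4] 162.9
bar end [array([ 575.6, -212.8]), array([ 580.1, -201. ]), array([ 578.9, -207.2])] nose [ 527.5 -192.2]
[ 519.7 -190.8]
[ 536.1 -167. ]
[ 565.9 -151.8]
[ 590.3 -172.7]
```

Bar direction is about 163.5°, so the selector starts at about 0. Its axis is at (558,-201). The port is at (572.2,-77.4) with yaw about -6.3°. The measured sizes agree with those given (block 63 mm, slot 38 x 12 mm, 125 mm apart).

Run:
```python
from h import *
s=r.sense();print(tool(np.array([558,-201,121.])-s['eef_pos'],s).round(1))
```

```text
[-17.1  -5.  111.7]
```

Converted, 20 mm / 750 = 0.0267, -8 mm / 750 = -0.0107, -0.07 rad / 3.1416 = -0.0223.

```bash
echo '[{"turn_vec": [0, 0, -0.0223], "aperture": 0.55}, {"pos": [-0.0107, -0.004, 0.0267], "aperture": 0.55}, {"pos": [-0.0107, -0.004, 0.0267], "aperture": 0.55}, {"pos": [0, 0, 0.0267], "aperture": 0.55}, {"pos": [0, 0, 0.0267], "aperture": 0.55}]' > path.dat && python3 -m handwheel path.dat
echo '[{"pos": [0, 0, 0.016], "aperture": 0.55}, {"pos": [0, 0, 0.0133], "aperture": 0.55}, {"pos": [0, 0, 0.0133], "aperture": 0.55}, {"aperture": 0.55}, {"aperture": 0.55}]' > path.dat && python3 -m handwheel path.dat; python3 -c "
from h import *
s=r.sense();print(s['eef_pos'],s['tcp_rot'],tool(np.array([558,-201,121.])-s['eef_pos'],s).round(1))"
```

```text
clock: 2.7
eef_pos: [558.9, -199.6, 153.3]
tcp_rot: [3.141, 0.001, 2.853]
contact_force: [0.3, 1.4, 0.1]
opening: 0.552
grasp_force: 0.0
clock: 3.12
eef_pos: [558.3, -201.0, 121.4]
tcp_rot: [3.142, -0.0, 2.852]
contact_force: [-0.7, -0.8, -0.4]
opening: 0.551
grasp_force: 0.0
[ 558.34168915 -200.95912836  121.44061339] [ 3.14154931e+00 -1.56581086e-04  2.85218420e+00] [ 0.3 -0.1  0.4]
```

```bash
echo '[{"aperture": 0}, {"aperture": 0}, {"aperture": 0}, {"aperture": 0}, {"aperture": 0}]' > path.dat && python3 -m handwheel path.dat 25
echo '[{"aperture": 0}, {"aperture": 0}, {"aperture": 0}, {"aperture": 0}, {"aperture": 0}]' > path.dat && python3 -m handwheel path.dat
```

```text
clock: 3.53
eef_pos: [558.7, -202.0, 122.3]
tcp_rot: [-3.141, 0.001, 2.852]
contact_force: [-3.0, -2.0, 5.6]
opening: 0.154
grasp_force: 29.3
clock: 3.95
eef_pos: [558.6, -201.9, 122.3]
tcp_rot: [-3.141, 0.001, 2.852]
contact_force: [-2.3, -2.7, 6.2]
opening: 0.158
grasp_force: 29.3
```

Converted, -1.5 mm / 750 = -0.002, 0.12 rad / 3.1416 = 0.0382.

```bash
echo '[{"turn_vec": [0, 0, 0.0318], "pos": [0, 0, -0.002], "aperture": 0}, {"turn_vec": [0, 0, 0.0382], "aperture": 0}, {"turn_vec": [0, 0, 0.0382], "aperture": 0}, {"turn_vec": [0, 0, 0.0382], "aperture": 0}, {"turn_vec": [0, 0, 0.0382], "aperture": 0}]' > path.dat && python3 -m handwheel path.dat
echo '[{"turn_vec": [0, 0, 0.0382], "aperture": 0}, {"turn_vec": [0, 0, 0.0382], "aperture": 0}, {"turn_vec": [0, 0, 0.0382], "aperture": 0}, {"turn_vec": [0, 0, 0.0382], "aperture": 0}, {"turn_vec": [0, 0, 0.0382], "aperture": 0}]' > path.dat && python3 -m handwheel path.dat
echo '[{"turn_vec": [0, 0, 0.0382], "aperture": 0}, {"turn_vec": [0, 0, 0.0306], "aperture": 0}, {"aperture": 0}, {"aperture": 0}, {"aperture": 0}]' > path.dat && python3 -m handwheel path.dat
python3 -c "
from h import *
print(r.sense()['wrist_torque'])"
```

```text
clock: 4.37
eef_pos: [558.8, -201.5, 122.4]
tcp_rot: [3.141, 0.001, 2.266]
contact_force: [4.7, -0.6, -8.1]
opening: 0.158
grasp_force: 27.5
clock: 4.78
eef_pos: [559.3, -201.4, 122.4]
tcp_rot: [3.139, 0.0, 1.666]
contact_force: [6.1, -1.1, -9.5]
opening: 0.154
grasp_force: 27.2
clock: 5.2
eef_pos: [559.5, -201.4, 122.4]
tcp_rot: [3.139, -0.0, 1.455]
contact_force: [6.7, -0.6, -10.6]
opening: 0.159
grasp_force: 27.2
[-0.08423155 -1.14466679  0.00707908]
```

Converted, -10 mm / 750 = -0.0133.

```bash
echo '[{"aperture": 0.5}, {"aperture": 0.5}, {"aperture": 0.5}, {"aperture": 0.5}, {"pos": [0, 0, -0.0133], "aperture": 0.5}]' > path.dat && python3 -m handwheel path.dat
echo '[{"pos": [0, 0, -0.0333], "aperture": 0.5}, {"pos": [0, 0, -0.04], "aperture": 0.5}, {"pos": [0, 0, -0.04], "aperture": 0.5}, {"pos": [0.02, 0, -0.04], "aperture": 0.5}, {"pos": [0.02, 0, 0], "aperture": 0.5}]' > path.dat && python3 -m handwheel path.dat
python3 - <<'E'
from h import *
s=r.sense();P=cams.camera_params("wrist");im=cams.grab_frame("wrist");print(s['clock'],s['eef_pos'],s['tcp_rot'])
np.save("pics/w3.npy",dict(P=P,im=im),allow_pickle=True)
cv2.imwrite("pics/w3.png",cv2.resize(im[50:350,80:480],(800,600),interpolation=cv2.INTER_CUBIC)[:,:,::-1])
E
```

```text
clock: 5.62
eef_pos: [557.1, -200.9, 131.7]
tcp_rot: [-3.139, -0.001, 1.456]
contact_force: [-0.8, 0.1, -0.9]
opening: 0.503
grasp_force: 0.0
clock: 6.03
eef_pos: [564.5, -172.5, 254.9]
tcp_rot: [3.132, 0.002, 1.454]
contact_force: [0.7, -0.4, 0.4]
opening: 0.498
grasp_force: 0.0
6.0333 [ 564.52462341 -172.53584673  254.91701803] [3.13196955e+00 1.85028573e-03 1.45439976e+00]
```

View pics/w3.png

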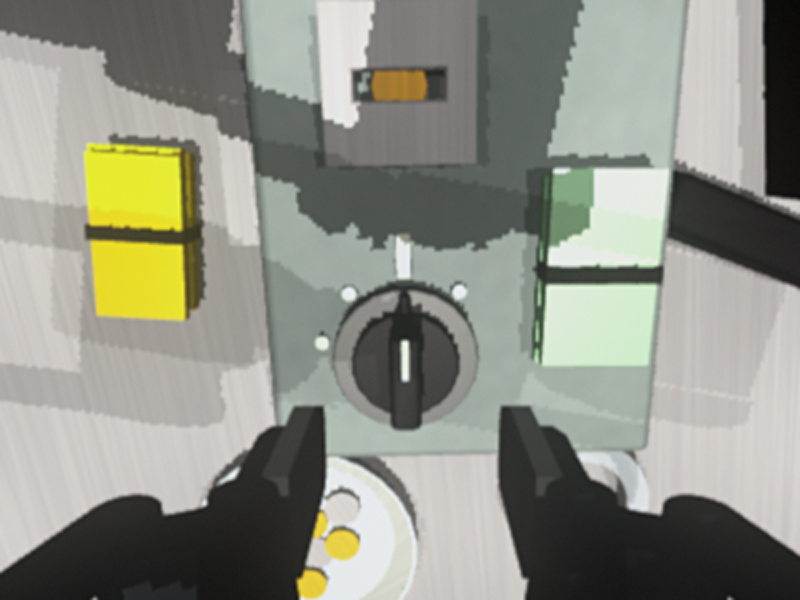

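The pointer at (404,300) lines up with the long bar at (403,258), so the selector is set. The port slot is at (400,84) in the crop. Next I work out the way to the cartridge.

Run:
```python
from h import *
an=lambda v:np.degrees(np.arctan2(v[1],v[0])).round(1)
d=np.load("pics/w3.npy",allow_pickle=True).item();P=d['P']
W=lambda u:onz(P,(u[0]/2+80,u[1]/2+50),101)[:2]
sl=[W(u) for u in((353,69),(447,67),(447,100),(353,101))]
print("slot",np.mean(sl,0).round(1),an(sl[1]-sl[0]),an(sl[2]-sl[3]),np.linalg.norm(sl[1]-sl[0]))
q=cams.camera_params("top")
c=[onz(q,(a/3.571+160,b/3.571+180),96)[:2] for a,b in((95,147),(116,152),(93,212),(73,205))]
print("wing",np.mean(c,0).round(1),an(c[0]-c[3]),an(c[1]-c[2]),[np.linalg.norm(c[i]-c[i-1]).round(1) for i in range(4)])
s=r.sense();print(tool(np.array([560,210,245.])-s['eef_pos'],s).round(1))
```

```text
slot [572.5 -77.8] -5.5 -6.1 38.53924576486432
wing [560.1 224.1] -18.3 -18.6 [np.float64(37.4), np.float64(13.2), np.float64(38.7), np.float64(12.9)]
[376.6 -47.4   6.9]
```

Converted, 38.5 mm / 750 = 0.0513, -5.5 mm / 750 = -0.0073.

```bash
echo '[{"pos": [0.0513, -0.0073, 0], "aperture": 0.7}, {"pos": [0.0513, -0.0073, 0], "aperture": 0.7}, {"pos": [0.0513, -0.0073, 0], "aperture": 0.7}, {"pos": [0.0513, -0.0073, 0], "aperture": 0.7}, {"pos": [0.0513, -0.0073, 0], "aperture": 0.7}]' > path.dat && python3 -m handwheel path.dat
echo '[{"pos": [0.0513, -0.0073, 0], "aperture": 0.7}, {"pos": [0.0513, -0.0073, 0], "aperture": 0.7}, {"pos": [0.0513, -0.0073, 0], "aperture": 0.7}, {"pos": [0.0513, -0.0073, 0], "aperture": 0.7}, {"pos": [0.0513, -0.0073, 0], "aperture": 0.7}]' > path.dat && python3 -m handwheel path.dat
echo '[{"turn_vec": [0, 0, -0.0382], "aperture": 0.7}, {"turn_vec": [0, 0, -0.0382], "aperture": 0.7}, {"turn_vec": [0, 0, -0.0382], "aperture": 0.7}, {"turn_vec": [0, 0, -0.0382], "aperture": 0.7}, {"turn_vec": [0, 0, -0.0382], "aperture": 0.7}]' > path.dat && python3 -m handwheel path.dat
echo '[{"turn_vec": [0, 0, -0.0382], "aperture": 0.7}, {"turn_vec": [0, 0, -0.0382], "aperture": 0.7}, {"turn_vec": [0, 0, -0.0382], "aperture": 0.7}, {"turn_vec": [0, 0, -0.0382], "aperture": 0.7}, {"turn_vec": [0, 0, -0.0382], "aperture": 0.7}]' > path.dat && python3 -m handwheel path.dat
echo '[{"turn_vec": [0, 0, -0.0382], "aperture": 0.7}, {"turn_vec": [0, 0, -0.0127], "pos": [0, 0, 0.02], "aperture": 0.7}, {"aperture": 0.7}, {"aperture": 0.7}]' > path.dat && python3 -m handwheel path.dat
python3 - <<'E'
from h import *
s=r.sense();P=cams.camera_params("wrist");im=cams.grab_frame("wrist");print(s['clock'],s['eef_pos'],s['tcp_rot'])
np.save("pics/w4.npy",dict(P=P,im=im),allow_pickle=True)
cv2.imwrite("pics/w4.png",np.clip(cv2.resize(im[110:350,120:440],(800,600),interpolation=cv2.INTER_CUBIC)[:,:,::-1]*1.5,0,255))
E
```

```text
clock: 6.5
eef_pos: [555.6, 24.5, 247.7]
tcp_rot: [-3.141, 0.0, 1.456]
contact_force: [0.4, -0.5, -0.0]
opening: 0.705
grasp_force: 0.0
clock: 6.92
eef_pos: [550.4, 219.1, 247.6]
tcp_rot: [-3.141, 0.0, 1.456]
contact_force: [1.3, -0.3, 0.4]
opening: 0.696
grasp_force: 0.0
clock: 7.33
eef_pos: [550.7, 217.3, 247.4]
tcp_rot: [-3.141, -0.0, 2.062]
contact_force: [0.2, -0.4, -0.5]
opening: 0.702
grasp_force: 0.0
clock: 7.75
eef_pos: [550.7, 217.1, 247.4]
tcp_rot: [-3.141, -0.001, 2.662]
contact_force: [-0.3, -0.3, 0.6]
opening: 0.699
grasp_force: 0.0
clock: 8.08
eef_pos: [550.4, 216.9, 232.0]
tcp_rot: [-3.14, -0.002, 2.814]
contact_force: [-0.1, 0.0, 1.1]
opening: 0.701
grasp_force: 0.0
8.0833 [550.36905064 216.94577612 232.03639175] [-3.14002951e+00 -1.82017128e-03  2.81412081e+00][ WARN:0@1.870] global loadsave.cpp:1063 imwrite_ Unsupported depth image for selected encoder is fallbacked to CV_8U.
```

View pics/w4.png

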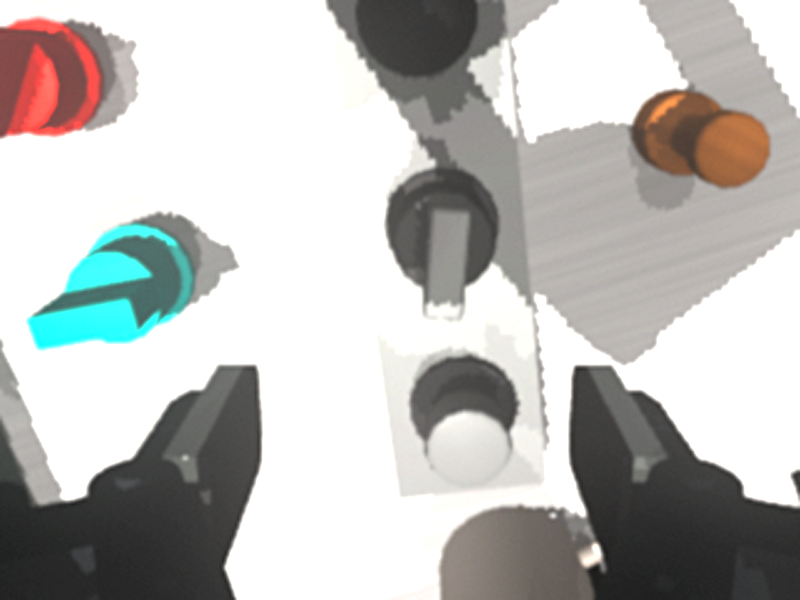

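The wing's top is a quad near (447,257) in the crop, between the low dome (417,20) and the round head (468,447).

Run:
```python
from h import *
an=lambda v:np.degrees(np.arctan2(v[1],v[0])).round(1)
d=np.load("pics/w4.npy",allow_pickle=True).item();P=d['P']
W=lambda u:onz(P,(u[0]/2.5+120,u[1]/2.5+110),96)[:2]
c=[W(u) for u in((433,209),(469,211),(464,304),(425,303))]
print(np.mean(c,0).round(1),an(c[0]-c[3]),an(c[1]-c[2]),[np.linalg.norm(c[i]-c[i-1]).round(1) for i in range(4)])
z=lambda u,z:onz(P,(u[0]/2.5+120,u[1]/2.5+110),z)[:2].round(1)
print("flange",(z((388,226),36)+z((497,226),36))/2,z((388,226),36)-z((497,226),36))
s=r.sense();print(s['eef_pos'],s['tcp_rot'])
p=np.r_[np.mean(c,0),93.]
print(tool(p-s['eef_pos'],s).round(1))
```

```text
[557.4 226.8] 156.8 159.3 [np.float64(33.5), np.float64(12.2), np.float64(33.1), np.float64(13.6)]
flange [560.4 226. ] [-14.6 -43.2]
[550.85401904 217.10826608 232.62712981] [-3.14078820e+00 -8.90357004e-04  2.81393101e+00]
[ -3.2  11.4 139.6]
```

Converted, 28 mm / 750 = 0.0373, 25 mm / 750 = 0.0333, 0.02 rad / 3.1416 = 0.0064.

```bash
echo '[{"turn_vec": [0, 0, 0.0064], "pos": [-0.004, 0.008, 0.0373], "aperture": 0.7}, {"pos": [-0.004, 0.0067, 0.0373], "aperture": 0.6}, {"pos": [0, 0, 0.0373], "aperture": 0.6}, {"pos": [0, 0, 0.0333], "aperture": 0.6}, {"pos": [0, 0, 0.02], "aperture": 0.6}]' > path.dat && python3 -m handwheel path.dat
echo '[{"pos": [0, 0, 0.0133], "aperture": 0.6}, {"pos": [0, 0, 0.008], "aperture": 0.6}, {"aperture": 0.6}, {"aperture": 0.6}]' > path.dat && python3 -m handwheel path.dat
echo '[{"aperture": 0}, {"aperture": 0}, {"aperture": 0}, {"aperture": 0}, {"aperture": 0}]' > path.dat && python3 -m handwheel path.dat 30
echo '[{"aperture": 0}, {"aperture": 0}, {"aperture": 0}]' > path.dat && python3 -m handwheel path.dat 60
```

```text
clock: 8.55
eef_pos: [559.6, 225.4, 106.7]
tcp_rot: [-3.14, -0.002, 2.794]
contact_force: [-0.2, -0.7, 0.8]
opening: 0.599
grasp_force: 0.0
clock: 8.88
eef_pos: [561.1, 225.9, 93.6]
tcp_rot: [3.141, 0.001, 2.795]
contact_force: [0.2, -0.3, 0.2]
opening: 0.597
grasp_force: 0.0
clock: 9.3
eef_pos: [561.1, 225.8, 93.6]
tcp_rot: [3.141, 0.001, 2.796]
contact_force: [1.1, -0.6, 5.3]
opening: 0.156
grasp_force: 35.3
clock: 9.55
eef_pos: [561.1, 225.8, 93.7]
tcp_rot: [3.141, 0.001, 2.796]
contact_force: [0.4, -1.0, 8.1]
opening: 0.15
grasp_force: 60.2
```

Converted, -35 mm / 750 = -0.0467, -25 mm / 750 = -0.0333.

```bash
echo '[{"pos": [0, 0, -0.0133], "aperture": 0}, {"pos": [0, 0, -0.0333], "aperture": 0}, {"pos": [0, 0, -0.0467], "aperture": 0}, {"pos": [0, 0, -0.0467], "aperture": 0}, {"pos": [0, 0, -0.0467], "aperture": 0}]' > path.dat && python3 -m handwheel path.dat
echo '[{"turn_vec": [0, 0, -0.0382], "pos": [0, 0, -0.0133], "aperture": 0}, {"turn_vec": [0, 0, -0.0382], "aperture": 0}, {"aperture": 0}, {"aperture": 0}]' > path.dat && python3 -m handwheel path.dat
python3 - <<'E'
from h import *
s=r.sense();P=cams.camera_params("wrist");im=cams.grab_frame("wrist");print(s['clock'],s['eef_pos'],s['tcp_rot'])
np.save("pics/w5.npy",dict(P=P,im=im,s=s),allow_pickle=True)
cv2.imwrite("pics/w5.png",np.clip(cv2.resize(im[150:420,100:460],(800,600),interpolation=cv2.INTER_CUBIC)[:,:,::-1]*1.8,0,255).astype(np.uint8))
print(tool(np.array([572.4,-77.6,240])-s['eef_pos'],s).round(1))
# expected pixels of tool-frame points
T=R.from_euler('xyz',s['tcp_rot'])
for n,p in (("wing top +x",(20,0,-2)),("wing top -x",(-20,0,-2)),("flange +x",(24,0,58)),("flange c",(0,0,58)),("bar end +x",(17,0,77))):
    u=cv2.projectPoints(T.apply(p)+s['eef_pos'],np.array(P['rvec']),np.array(P['tvec']),np.array([[P['fx'],0,P['cx']],[0,P['fy'],P['cy']],[0,0,1]]),None)[0].ravel()
    print(n,((u-[100,150])*2.2222).round(0))
E
```

```text
clock: 9.97
eef_pos: [559.9, 225.5, 234.4]
tcp_rot: [-3.141, -0.001, 2.796]
contact_force: [1.1, -0.4, -1.7]
opening: 0.155
grasp_force: 59.0
clock: 10.3
eef_pos: [560.1, 225.5, 242.9]
tcp_rot: [-3.141, -0.0, 3.032]
contact_force: [-0.0, 0.2, -2.4]
opening: 0.15
grasp_force: 59.0
10.3 [560.0663547 225.5394006 242.8532767] [-3.14139973e+00 -4.51522465e-04  3.03210460e+00]
[ -45.4 -300.     2.9]
wing top +x [411. 219.]
wing top -x [411. 405.]
flange +x [411. 119.]
flange c [412. 204.]
bar end +x [412. 127.]
```

View pics/w5.png

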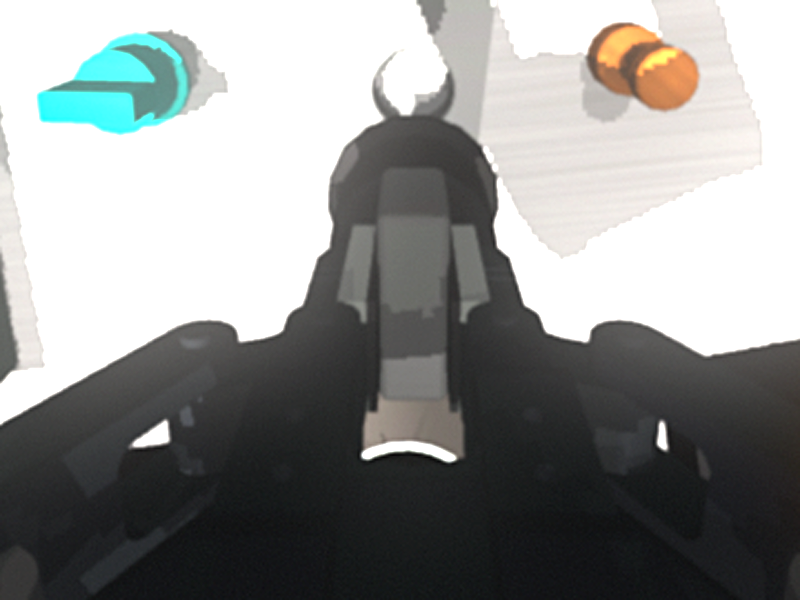

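The cartridge hangs straight in the pads: wing top from (411,215) to (411,398), which is about 0.8 mm towards tool +x from the centre. I carry it above the port.

Converted, -36 mm / 750 = -0.048, -30 mm / 750 = -0.04.

```bash
echo '[{"pos": [-0.0053, -0.04, 0], "aperture": 0}, {"pos": [-0.0067, -0.048, 0], "aperture": 0}, {"pos": [-0.0067, -0.048, 0], "aperture": 0}, {"pos": [-0.0067, -0.048, 0], "aperture": 0}, {"pos": [-0.008, -0.048, 0], "aperture": 0}]' > path.dat && python3 -m handwheel path.dat
echo '[{"pos": [-0.008, -0.048, 0], "aperture": 0}, {"pos": [-0.008, -0.048, 0], "aperture": 0}, {"pos": [-0.0067, -0.04, 0], "aperture": 0}, {"pos": [-0.0053, -0.032, 0], "aperture": 0}, {"pos": [0, 0, 0.0267], "aperture": 0}]' > path.dat && python3 -m handwheel path.dat
echo '[{"pos": [0, 0, 0.0133], "aperture": 0}, {"aperture": 0}, {"aperture": 0}]' > path.dat && python3 -m handwheel path.dat
python3 - <<'E'
from h import *
s=r.sense();print(s['clock'],s['eef_pos'],s['tcp_rot'],tool(np.array([573.2,-77.7,187])-s['eef_pos'],s).round(2))
E
```

```text
clock: 10.77
eef_pos: [566.1, 48.5, 241.9]
tcp_rot: [-3.141, -0.002, 3.033]
contact_force: [0.6, 0.6, -2.0]
opening: 0.15
grasp_force: 59.1
clock: 11.18
eef_pos: [576.4, -82.0, 225.1]
tcp_rot: [-3.14, 0.005, 3.029]
contact_force: [1.0, 0.3, -1.6]
opening: 0.154
grasp_force: 59.2
clock: 11.43
eef_pos: [573.7, -76.8, 211.6]
tcp_rot: [3.141, -0.003, 3.035]
contact_force: [-0.1, 0.2, -1.0]
opening: 0.153
grasp_force: 59.2
11.4333 [573.69187156 -76.78119151 211.64750657] [ 3.14129471e+00 -3.08093683e-03  3.03486055e+00] [ 0.32 -0.97 24.65]
```

Converted, 10 mm / 750 = 0.0133, 8 mm / 750 = 0.0107.

```bash
echo '[{"pos": [0.0004, -0.0013, 0.0133], "aperture": 0}, {"pos": [0, 0, 0.0107], "aperture": 0}, {"pos": [0, 0, 0.0067], "aperture": 0}, {"pos": [0, 0, 0.0027], "aperture": 0}, {"aperture": 0}]' > path.dat && python3 -m handwheel path.dat
echo '[{"pos": [0, 0, 0.0027], "aperture": 0}, {"pos": [0, 0, 0.0027], "aperture": 0}, {"aperture": 0}]' > path.dat && python3 -m handwheel path.dat
python3 - <<'E'
from h import *
s=r.sense();print(s['eef_pos'],s['contact_force'],s['wrist_torque'])
E
```

```text
clock: 11.85
eef_pos: [573.8, -78.1, 187.1]
tcp_rot: [3.142, -0.001, 3.036]
contact_force: [0.3, -0.1, -0.9]
opening: 0.148
grasp_force: 59.2
clock: 12.1
eef_pos: [574.1, -78.4, 183.6]
tcp_rot: [3.142, -0.0, 3.036]
contact_force: [0.6, 0.4, -1.2]
opening: 0.154
grasp_force: 59.2
[574.14421283 -78.44902253 183.64101058] [ 0.57555868  0.42933376 -1.23329913] [0.0456742  0.01309898 0.00731203]
```

Converted, 2 mm / 750 = 0.0027, 1 mm / 750 = 0.0013.

```bash
echo '[{"pos": [0.0008, 0.0005, 0.0013], "aperture": 0}, {"pos": [0, 0, 0.0027], "aperture": 0}, {"pos": [0, 0, 0.0027], "aperture": 0}, {"aperture": 0}]' > path.dat && python3 -m handwheel path.dat
echo '[{"pos": [0, 0, 0.0027], "aperture": 0}, {"pos": [0, 0, 0.0027], "aperture": 0}, {"aperture": 0}]' > path.dat && python3 -m handwheel path.dat
python3 - <<'E'
from h import *
s=r.sense();print(s['eef_pos'],s['contact_force'],s['wrist_torque'])
E
```

```text
clock: 12.43
eef_pos: [573.8, -78.0, 178.9]
tcp_rot: [3.142, 0.001, 3.036]
contact_force: [-0.8, 0.5, 3.5]
opening: 0.155
grasp_force: 60.0
clock: 12.68
eef_pos: [573.9, -78.0, 174.9]
tcp_rot: [3.142, 0.001, 3.036]
contact_force: [-1.2, -0.0, 5.5]
opening: 0.148
grasp_force: 60.2
[573.87287382 -78.03646071 174.88808417] [-1.15491451 -0.04796152  5.53908244] [ 0.03328929  0.16413321 -0.01295172]
```

It is in the slot and the spring force matches the depth. I push it home.

Converted, 2.5 mm / 750 = 0.0033, 2 mm / 750 = 0.0027.

```bash
echo '[{"pos": [0, 0, 0.0027], "aperture": 0}, {"pos": [0, 0, 0.0033], "aperture": 0}, {"pos": [0, 0, 0.0033], "aperture": 0}, {"pos": [0, 0, 0.0027], "aperture": 0}, {"aperture": 0}]' > path.dat && python3 -m handwheel path.dat 100
echo '[{"pos": [0, 0, 0.002], "aperture": 0}, {"aperture": 0}, {"aperture": 0}]' > path.dat && python3 -m handwheel path.dat
python3 - <<'E'
from h import *
s=r.sense();print(s['eef_pos'],s['contact_force'],s['wrist_torque'])
E
```

```text
clock: 13.1
eef_pos: [574.0, -78.1, 166.2]
tcp_rot: [-3.142, 0.001, 3.036]
contact_force: [-1.2, 0.4, 8.9]
opening: 0.14
grasp_force: 100.9
clock: 13.35
eef_pos: [574.0, -78.1, 165.1]
tcp_rot: [-3.142, 0.001, 3.036]
contact_force: [-3.0, 0.3, 9.0]
opening: 0.144
grasp_force: 101.4
[574.00712445 -78.05652971 165.06602144] [-2.9912865   0.28637462  8.96471293] [ 0.08886664  0.51501875 -0.03872851]
```

Converted, 1 mm / 750 = 0.0013.

```bash
echo '[{"pos": [0, 0, 0.0013], "aperture": 0}, {"aperture": 0}, {"aperture": 0}]' > path.dat && python3 -m handwheel path.dat
echo '[{"pos": [0, 0, 0.0013], "aperture": 0}, {"aperture": 0}, {"aperture": 0}]' > path.dat && python3 -m handwheel path.dat
```

```text
clock: 13.6
eef_pos: [574.0, -78.1, 164.8]
tcp_rot: [-3.141, 0.001, 3.036]
contact_force: [-4.2, 0.6, 16.7]
opening: 0.138
grasp_force: 102.2
clock: 13.85
eef_pos: [574.1, -78.1, 164.7]
tcp_rot: [-3.141, 0.001, 3.036]
contact_force: [-7.6, 0.7, 25.2]
opening: 0.142
grasp_force: 103.8
```

Converted, -1 mm / 750 = -0.0013, 0.1 rad / 3.1416 = 0.0318.

```bash
echo '[{"turn_vec": [0, 0, 0.0318], "pos": [0, 0, -0.0013], "aperture": 0}, {"turn_vec": [0, 0, 0.0318], "aperture": 0}, {"turn_vec": [0, 0, 0.0318], "aperture": 0}, {"turn_vec": [0, 0, 0.0318], "aperture": 0}, {"aperture": 0}]' > path.dat && python3 -m handwheel path.dat
echo '[{"turn_vec": [0, 0, 0.0318], "aperture": 0}, {"turn_vec": [0, 0, 0.0318], "aperture": 0}, {"turn_vec": [0, 0, 0.0318], "aperture": 0}, {"turn_vec": [0, 0, 0.0318], "aperture": 0}, {"aperture": 0}]' > path.dat && python3 -m handwheel path.dat
python3 - <<'E'
from h import *
s=r.sense();print(s['eef_pos'],s['contact_force'],s['wrist_torque'])
E
```

```text
clock: 14.27
eef_pos: [574.7, -78.4, 164.8]
tcp_rot: [3.141, 0.003, 2.63]
contact_force: [-1.7, -0.9, 13.1]
opening: 0.143
grasp_force: 101.8
clock: 14.68
eef_pos: [574.8, -78.4, 164.8]
tcp_rot: [3.14, 0.002, 2.23]
contact_force: [-1.8, -0.8, 13.4]
opening: 0.14
grasp_force: 101.8
[574.76091462 -78.39027832 164.82706006] [-1.79506856 -0.7755057  13.41641702] [-0.15789345  0.39862595 -0.02287907]
```

Converted, 0.1 rad / 3.1416 = 0.0318.

```bash
echo '[{"turn_vec": [0, 0, 0.0318], "aperture": 0}, {"turn_vec": [0, 0, 0.0318], "aperture": 0}, {"turn_vec": [0, 0, 0.0318], "aperture": 0}, {"turn_vec": [0, 0, 0.0318], "aperture": 0}, {"aperture": 0}]' > path.dat && python3 -m handwheel path.dat
echo '[{"turn_vec": [0, 0, 0.0318], "aperture": 0}, {"turn_vec": [0, 0, 0.0318], "aperture": 0}, {"turn_vec": [0, 0, 0.0318], "aperture": 0}, {"turn_vec": [0, 0, 0.0191], "pos": [0, 0, 0.0007], "aperture": 0}, {"aperture": 0}]' > path.dat && python3 -m handwheel path.dat
python3 - <<'E'
from h import *
s=r.sense();print(s['eef_pos'],s['contact_force'],s['wrist_torque'])
for n in("scene","wrist"):
    im=cams.grab_frame(n)[:,:,::-1]; cv2.imwrite(f"pics/{n}9.png",im)
a=cv2.imread("pics/scene9.png")[120:250,180:320];b=cv2.imread("pics/wrist9.png")
cv2.imwrite("pics/f.png",np.hstack([cv2.resize(a,(400,371)),cv2.resize(b,(400,371))]))
E
```

```text
clock: 15.1
eef_pos: [574.8, -78.3, 164.8]
tcp_rot: [3.139, 0.001, 1.83]
contact_force: [-2.5, -0.1, 13.3]
opening: 0.138
grasp_force: 101.8
clock: 15.52
eef_pos: [573.8, -77.6, 164.8]
tcp_rot: [3.141, -0.001, 1.472]
contact_force: [-7.9, 3.4, 23.7]
opening: 0.141
grasp_force: 103.3
[573.79406036 -77.64254963 164.81506677] [-7.89826559  3.37183654 23.65787434] [0.60116651 1.47834665 0.07852562]
```

View pics/f.png

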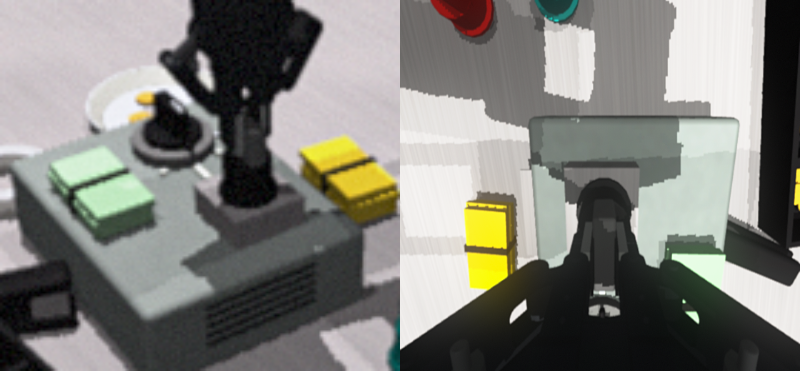

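The flange sits flush on the block, the wing is turned with the fingers, the selector is still at the bar, and the bystanders have not moved. I hold briefly and hand in.

```bash
echo '[{"aperture": 0}, {"aperture": 0}, {"aperture": 0}, {"aperture": 0}, {"aperture": 0}]' > path.dat && python3 -m handwheel path.dat
python3 -c "
from rig import r
print(r.sign_off())"
```

```text
clock: 16.03
eef_pos: [573.8, -77.7, 164.8]
tcp_rot: [3.141, -0.001, 1.476]
contact_force: [-7.5, 3.5, 22.8]
opening: 0.14
grasp_force: 103.3
the job is handed in; nothing more can be done
None
```

I handed the job in at about 16 s, with no verdict returned: the selector is at the long bar mark, and the wing-grip cartridge is flush in the port, turned about 90° clockwise and still held pressed down at about 23 N.

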